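# Lid the oven pots

### The arm

A 6-joint arm with a two-finger parallel gripper is mounted at the origin on the work surface. World frame = base frame: x ahead of the robot, y to its left, z up, the work surface at z = 0. Lengths are in m, angles in rad, forces in N, time in s.
With the tool pointing down it reaches from about 0.35 to 0.85 m from the base axis. Payload 8.1 kg.
Tool frame: the origin (TCP) lies at the very end of the fingers, on their centre line; the grasp point (between the pads) lies 19 mm behind it; x points along the fingers, y is the direction in which the jaws open and shut, and the axes are right-handed (so a half turn about x gives the same grasp; the last joint's range is limited). The gripper opens to 93 mm and grips with 3 to 60 N. Pads are 15 mm wide; open, the fingers measure 128 mm over their backs; the gripper's body (75 mm by 188 mm) begins 65 mm behind the grasp point.
Start: joints at [-1.271, 0.13, 1.488, -0, 1.523, -0.085], TCP at [0.225, -0.556, 0.219] pointing down, gripper open.
Joint ranges: [-2.96, 2.96], [-0.89, 2.26], [0.02, 2.5], [-1.34, 4.48], [0, 2.73], [-2.66, 2.66]. Speed limits (rad/s): [2.39, 2.39, 2.79, 3.14, 3.14, 3.14].

### API

Orientations are given as a rotation vector (axis times angle).
In Python, from plant import * gives the robot as it stands. The module is installed in compiled form; this text tells all that it offers.
- The arm moves only by the tool apply_moves, never from a script. Its argument "series" is a list of rows, each an object with "jaw": the gripper's target within -1 to 1 (shut at 1, half-way at 0, fully open at -1); "linear": the shift along the tool's x, y, z normalised to -1 to 1, where 1 is 0.6 m, a list of three; "roll": the turn about the tool's x normalised to -1 to 1, where 1 is 30 degrees. A call has 1 to 20 rows; each row is the pose to reach, as a shift and turn from the pose measured when the call began, along the tool's axes at that moment; what a row does not reach only later rows make up. A row lasts 1/8 s, in which the tool goes at most 62.5 mm and 10.7 degrees, less where a joint would pass 70% of its speed; a pose out of reach is approached as far as the arm can. A call with a number of a shift or a turn outside -1 to 1 is refused whole. A call with a gripper value outside its range is refused whole. The fingers move at their own pace and stop on an object; "force" is the grip in N (left out, the last holds). Time passes only in rows, so rows that repeat a pose let the fingers close. It gives the time, the measured TCP pose, the force and the opening at its end, in the units of the state.
- read_state(): the state, without advancing time (a new reading comes with each control period).
- read_camera(name): name is "scene" or "top"; returns a dict with "pixels" (480x640x3 uint8, blue, green, red), "intrinsics" (3x3 intrinsics, pixels), "rvec" (rotation vector, rad) and "tvec" (3), from world to camera coordinates, as OpenCV has them. Camera axes: x right, y down, z forward; pixel columns grow to the right and rows downward; lengths in m; the calibration is good to about 2 mm. A picture is of the moment at which its call begins. There is no depth.
- close_job(): hands the job in, once; it reports no verdict.
The state is a dict: "t": time; "q": joint angles; "dq": joint speeds; "joint_torque": joint torques, N m; "tool_pos": TCP position; "orientation": TCP orientation; "force": force on the tool from outside, world axes, zero at the start; "wrist_torque": the same for the moment, N m; "opening": finger opening in m.
Only numpy, scipy, OpenCV 4.12 (cv2) and the standard library are available. Lean on these libraries where they do the work, as an engineer would, in place of code of your own. Each camera call takes 0.05 s, during which the arm holds its last target. There are 200 camera calls.

### The job

The four pots of vegetables are ready for the oven: put each pot's own lid on it, the one that matches it in colour and shape, so that every lid sits fully home and level, with the oval and the oblong lid turned square to their pots. Lower the lids gently, never letting one drop onto its pot, and do not disturb the ramekin of tomatoes or the kitchen timer standing among them. Leave all four pots standing on the bench, covered and let go.

Things in the scene. Friction and masses are not known exactly. Their poses are not given: they have to be found in the camera images.
- red_pot_mouth (a point): centre of the mouth, at rim height, of the red enamelled round oven pot (round, the larger round one), open and filled with cut vegetables; z up. Body 116 mm across, rim 64 mm above the bench, mouth 104 mm across; ears stick out 11 mm beyond both x ends. Loose, about 1 kg. With its lid fully seated, the lid's middle is 19 mm above this point.
- red_lid_mid (a point): middle of the red round lid, lying right way up, 27 mm above its lowest face (54 mm high in all); z up. Flange 116 mm across, dome to 21 mm. Grip: round steel knob 34 mm wide on the axis, 32 to 54 mm above the lowest face. An 8 mm deep tapered ring below enters the mouth: 11 mm play all round at its foot, 5 mm at the flange. About 0.35 kg.
- green_pot_mouth (a point): centre of the mouth, at rim height, of the green enamelled round oven pot (round, the smaller round one), open and filled with cut vegetables; z up. Body 92 mm across, rim 60 mm above the bench, mouth 80 mm across; ears stick out 11 mm beyond both x ends. Loose, about 0.7 kg. With its lid fully seated, the lid's middle is 19 mm above this point.
- green_lid_mid (a point): middle of the green round lid, lying right way up, 27 mm above its lowest face (54 mm high in all); z up. Flange 92 mm across, dome to 21 mm. Grip: round steel knob 34 mm wide on the axis, 32 to 54 mm above the lowest face. An 8 mm deep tapered ring below enters the mouth: 11 mm play all round at its foot, 5 mm at the flange. About 0.25 kg.
- blue_pot_mouth (a point): centre of the mouth, at rim height, of the blue enamelled oval oven pot (oval), open and filled with cut vegetables; z up. Body 128 (x) by 98 (y) mm, rim 62 mm above the bench, mouth 116 by 86 mm; ears stick out 11 mm beyond both x ends. Loose, about 1 kg. With its lid fully seated, the lid's middle is 19 mm above this point.
- blue_lid_mid (a point): middle of the blue oval lid, lying right way up, 27 mm above its lowest face (54 mm high in all); z up. Flange 128 (x) by 98 (y) mm, dome to 21 mm. Grip: steel lug 48 mm (x) by 18 mm (y) on the axis, 32 to 54 mm above the lowest face. An 8 mm deep tapered ring below enters the mouth: 11 mm play all round at its foot, 5 mm at the flange. About 0.35 kg. Fits either way round with x along the pot's x.
- yellow_pot_mouth (a point): centre of the mouth, at rim height, of the yellow enamelled oblong oven pot (oblong with rounded corners), open and filled with cut vegetables; z up. Body 124 (x) by 90 (y) mm, rim 58 mm above the bench, mouth 112 by 78 mm; ears stick out 11 mm beyond both x ends. Loose, about 1 kg. With its lid fully seated, the lid's middle is 19 mm above this point.
- yellow_lid_mid (a point): middle of the yellow oblong lid, lying right way up, 27 mm above its lowest face (54 mm high in all); z up. Flange 124 (x) by 90 (y) mm, dome to 21 mm. Grip: steel lug 48 mm (x) by 18 mm (y) on the axis, 32 to 54 mm above the lowest face. An 8 mm deep tapered ring below enters the mouth: 11 mm play all round at its foot, 5 mm at the flange. About 0.35 kg. Fits either way round with x along the pot's x.
- ramekin_mid (a point): middle (18 mm above the bench) of a small white ramekin of cherry tomatoes that stands among the pots: 60 mm across, 36 mm high (tomatoes to 48 mm). Not to be disturbed.
- timer_mid (a point): middle (19 mm above the bench) of a round white kitchen timer with an orange dial that stands among the pots: 60 mm across, 38 mm high. Not to be disturbed.
Things that resemble listed ones, but are neither listed nor needed, are in the scene too. Leave any pink look-alike of the part that bears blue_lid_mid alone.

How it is judged:
By the outcome, as a careful person would: the job done as asked, in the order asked, and still so for the second after the job is handed in, with the robot touching nothing.
It also fails if it takes over 112 s, if anything falls off the work surface, if the arm or the gripper's body presses on something with over 40 N, if the wrist force passes 120 N, or if a joint passes its speed limit or range.

## Working session

There is one attempt and no reset: what is moved stays moved. The work goes in short steps, Python scripts to look and compute and a tool call to move; the robot and the scene stay as the last step left them, time stands still between calls to the robot, and variables do not carry over. Pictures are saved under pics/ and viewed, about 12 in all and at most 16, crops included, and the job is handed in when it is done.

Besides the shell and the picture viewer there is one more tool, called as a command line: name --argument value ..., lists and objects as JSON in quotes. apply_moves: Moves the arm, as the interface text tells. Its arguments: {"type":"object","properties":{"series":{"type":"array"},"force":{"type":"number"}},"required":["series"]}

```bash
mkdir -p pics; python3 - <<'E'
from plant import *
import cv2,json
s=read_state();print({k:np.round(v,3).tolist() if 0 else v for k,v in s.items()})
for n in("scene","top"):
    c=read_camera(n);cv2.imwrite(f"pics/{n}0.png",c["pixels"]);print(n,c["intrinsics"],c["rvec"],c["tvec"])
E
```

```text
{'t': 0.0, 'q': array([-1.27141684e+00,  1.31117838e-01,  1.48929581e+00, -2.94463312e-05,
        1.52299443e+00, -8.53847058e-02]), 'dq': array([ 0.00027474, -0.00191218, -0.00049472,  0.00013367,  0.00127871,
        0.00114512]), 'joint_torque': array([ 1.19094555e-03, -5.59846365e+01, -4.91756165e+01,  7.69971055e-02,
        3.55156465e-02, -1.63637287e-04]), 'tool_pos': array([ 0.2250531 , -0.55557333,  0.21760425]), 'orientation': array([ 2.01116764,  0.39364997, -2.01162486]), 'force': array([ 0.48430832, -0.07812203, -0.54560304]), 'wrist_torque': array([-0.01902964, -0.05747683,  0.01120708]), 'opening': 0.09314305572770412}
scene [[520.54419286   0.         317.9497485 ]
 [  0.         520.54419286 242.7643872 ]
 [  0.           0.           1.        ]] [ 1.58616125  2.15216903 -0.68218142] [ 0.13383975 -0.31778711  1.30543038]
top [[607.01206004   0.         313.72925036]
 [  0.         607.01206004 237.85566483]
 [  0.           0.           1.        ]] [ 2.15505316 -2.1480086   0.15730506] [-0.00541545  0.43708838  1.04334212]
```

View pics/top0.png

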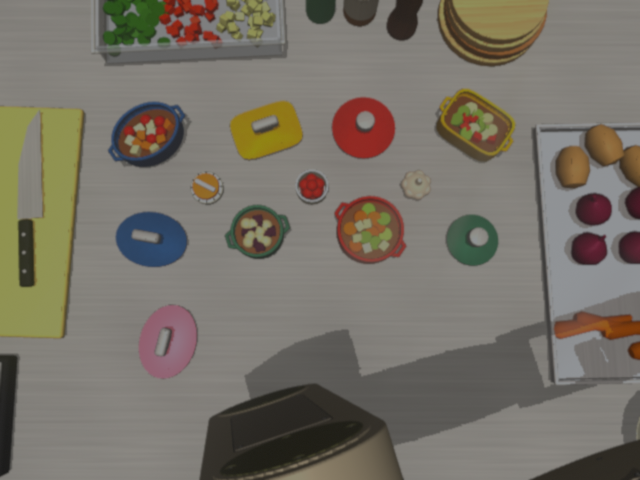

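View pics/scene0.png

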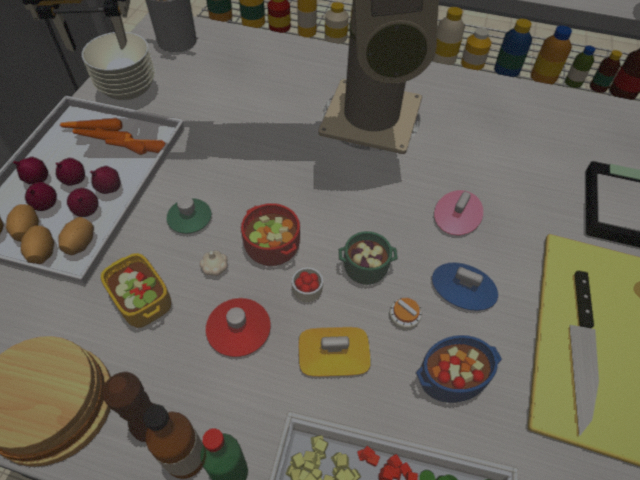

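```bash
cat > h.py <<'E'
from plant import *
import cv2,numpy as np
def shot(n,name=None):
    c=read_camera(n)
    if name: cv2.imwrite(f"pics/{name}.png",c["pixels"])
    return c
def cast(c,uv,z):
    R,_=cv2.Rodrigues(np.array(c["rvec"],float)); t=np.array(c["tvec"],float).ravel()
    uv=np.asarray(uv,float).reshape(-1,2)
    d=np.c_[uv,np.ones(len(uv))]@np.linalg.inv(np.array(c["intrinsics"])).T@R
    o=-R.T@t
    return o+d*((z-o[2])/d[:,2])[:,None]
def hsv(c): return cv2.cvtColor(c["pixels"],cv2.COLOR_BGR2HSV)
HUE=dict(red=[(0,6),(174,180)],green=[(60,92)],blue=[(100,125)],yellow=[(20,30)])
def mask(H,col,smin=110,vmin=40):
    m=np.zeros(H.shape[:2],np.uint8)
    for a,b in HUE[col]: m|=cv2.inRange(H,(a,smin,vmin),(b,255,255))
    return m
def blob(m,seed):
    """hull of the contour nearest the seed pixel"""
    m=cv2.morphologyEx(m,cv2.MORPH_CLOSE,np.ones((3,3)))
    cs=[x for x in cv2.findContours(m,cv2.RETR_EXTERNAL,cv2.CHAIN_APPROX_NONE)[0] if cv2.contourArea(cv2.convexHull(x))>150]
    k=max(cs,key=lambda x:cv2.pointPolygonTest(cv2.convexHull(x),seed,True))
    return cv2.convexHull(k)
def rect(c,hull,z):
    p=cast(c,hull,z)[:,:2]
    (cx,cy),(w,h),a=cv2.minAreaRect((p*1000).astype(np.float32))
    if w<h: w,h,a=h,w,a+90
    return np.round([cx,cy,w,h,(a+90)%180-90],1)
E
cat > m.py <<'E'
from h import *
S={'top':dict(pot=dict(blue=(148,133),yellow=(476,124),green=(258,231),red=(370,229)),lid=dict(yellow=(266,130),red=(363,127),blue=(151,238),green=(472,240)),oth=dict(timer=(207,187),ram=(312,186),garlic=(416,184))),
'scene':dict(pot=dict(blue=(458,367),yellow=(136,288),green=(367,257),red=(271,232)),lid=dict(yellow=(334,350),red=(238,326),blue=(465,286),green=(188,215)),oth=dict(timer=(406,311),ram=(307,282),garlic=(213,263)))}
hr=dict(red=.064,green=.060,blue=.062,yellow=.058)
for n in S:
    c=shot(n);H=hsv(c);im=c["pixels"].copy()
    for k in S[n]['pot']:
        b=blob(mask(H,k),S[n]['pot'][k]); cv2.drawContours(im,[b],-1,(255,0,255),1)
        print(n,k,'pot',rect(c,b,hr[k]/2))
        b=blob(mask(H,k),S[n]['lid'][k]); cv2.drawContours(im,[b],-1,(255,255,0),1)
        g=np.zeros(H.shape[:2],np.uint8);cv2.drawContours(g,[b],-1,255,-1)
        g&=cv2.inRange(H,(0,0,90),(180,80,255))
        u=blob(g,S[n]['lid'][k]); cv2.drawContours(im,[u],-1,(0,0,0),1)
        print(n,k,'lid',rect(c,b,.010),'knob',rect(c,u,.043))
    for k,v in S[n]['oth'].items(): print(n,k,(cast(c,v,.03)[0]*1000).round())
    im=im[80:390,90:530] if n=='top' else im[170:420,90:510]
    cv2.imwrite(f"pics/m_{n}.png",cv2.resize(im,None,fx=1.8,fy=1.8,interpolation=cv2.INTER_CUBIC))
E
python3 m.py
```

```text
top blue pot [631.7 299.8 131.3 105.  -89.7]
top blue lid [437.1 288.9 123.1  94.5 -89.8] knob [438.1 291.8  47.4  19.6  79.5]
top yellow pot [ 652.4 -301.   146.5   96.8   59.8]
top yellow lid [642.   85.  125.   90.9 -70.7] knob [644.4  85.7  46.7  15.9 -70.6]Traceback (most recent call last):
  File "m.py", line 8, in <module>
    b=blob(mask(H,k),S[n]['pot'][k]); cv2.drawContours(im,[b],-1,(255,0,255),1)
  File "h.py", line 23, in blob
    k=max(cs,key=lambda x:cv2.pointPolygonTest(cv2.convexHull(x),seed,True))
ValueError: max() iterable argument is empty
```

```bash
python3 - <<'E'
from h import *
H=cv2.cvtColor(cv2.imread('pics/top0.png'),cv2.COLOR_BGR2HSV)
for u,v in [(460,240),(470,225),(278,222),(258,254),(234,240),(183,108),(120,150),(160,105),(148,163),(165,255),(370,258),(380,140),(300,130),(365,122),(478,237),(145,236)]: print((u,v),H[v,u])
H=cv2.cvtColor(cv2.imread('pics/scene0.png'),cv2.COLOR_BGR2HSV)
for u,v in [(188,228),(175,218),(366,275),(465,300),(458,390)]: print((u,v),H[v,u])
E
```

```text
(460, 240) [70 82 93]
(470, 225) [70 86 86]
(278, 222) [33 60 76]
(258, 254) [57 61 83]
(234, 240) [70 89 86]
(183, 108) [ 19  15 133]
(120, 150) [ 7 87 73]
(160, 105) [108 103  69]
(148, 163) [111  38  47]
(165, 255) [107 144 108]
(370, 258) [  7 120 115]
(380, 140) [  1 193 143]
(300, 130) [ 23 206 145]
(365, 122) [ 35  11 144]
(478, 237) [ 30   9 143]
(145, 236) [ 21  13 142]
(188, 228) [71 86 92]
(175, 218) [72 80 83]
(366, 275) [60 24 54]
(465, 300) [109 125 104]
(458, 390) [110 117  94]
```

```bash
cat >> h.py <<'E'
HUE.update(green=[(58,85)],blue=[(100,120)],red=[(0,6),(174,180)])
def lidmask(H,col): return mask(H,col,60,40)
def potmask(H): return cv2.inRange(H,(0,50,0),(180,255,255))|cv2.inRange(H,(0,0,0),(180,255,70))
E
sed -i "s/blob(mask(H,k),S\[n\]\['pot'\]/blob(potmask(H),S[n]['pot']/; s/blob(mask(H,k),S\[n\]\['lid'\]/blob(lidmask(H,k),S[n]['lid']/" m.py; python3 m.py
```

```text
top blue pot [626.5 297.2 127.9 123.8  80.5]
top blue lid [437.2 289.1 127.   97.7  71.9] knob [438.4 291.7  47.4  19.6  78.3]
top yellow pot [ 646.8 -297.2  149.   110.    55.1]
top yellow lid [642.2  85.2 127.1  93.9 -70.7] knob [644.4  85.7  46.7  15.9 -70.6]
top green pot [448.9  96.4  95.   91.9  64.8]
top green lid [ 434.3 -294.8   89.8   78.3  -35.2] knob [ 439.3 -294.    33.1   33.   -45.7]
top red pot [ 453.6 -103.7  121.1  120.6    9.9]
top red lid [ 6.472e+02 -9.570e+01  1.171e+02  1.168e+02  3.000e-01] knob [649.5 -95.9  32.3  31.3  43.9]
top timer [528. 187.  30.]
top ram [531.  -1.  30.]
top garlic [ 535. -187.   30.]
scene blue pot [616.2 295.1 142.9 111.3 -18.3]
scene blue lid [434.9 287.8 127.1  99.   80. ] knob [426.1 290.2  47.7  24.4  84.7]
scene yellow pot [ 637.5 -300.8  161.4   94.5   55.4]
scene yellow lid [640.3  84.1 127.2  93.1 -72.6] knob [636.3  82.6  46.9  16.9 -72.6]
scene green pot [439.8  92.1 120.9 102.7 -20.1]Traceback (most recent call last):
  File "m.py", line 13, in <module>
    u=blob(g,S[n]['lid'][k]); cv2.drawContours(im,[u],-1,(0,0,0),1)
  File "h.py", line 23, in blob
    k=max(cs,key=lambda x:cv2.pointPolygonTest(cv2.convexHull(x),seed,True))
ValueError: max() iterable argument is empty
```

View pics/m_top.png

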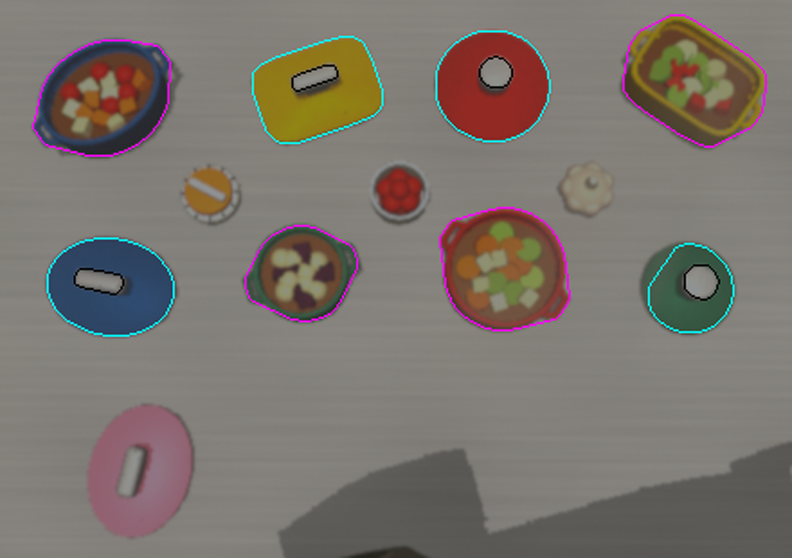

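Blue oval lid at (151,238) top view vs pink look-alike at (168,341): the blue one is the match by colour. Now enlarging the pots to locate the rims and ears.

```bash
python3 - <<'E'
from h import *
im=cv2.imread('pics/top0.png')
T=[(108,98),(434,88),(218,201),(330,194)]
t=[cv2.resize(cv2.convertScaleAbs(im[v:v+69 if 0 else v+72,u:u+84],alpha=1.7),(400,343),interpolation=cv2.INTER_CUBIC)[:300] for u,v in [(108,98),(436,86),(218,199),(330,194)]]
cv2.imwrite('pics/pots.png',np.vstack([np.hstack(t[:2]),np.hstack(t[2:])]))
E
```

```text
(no output)
```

View pics/pots.png

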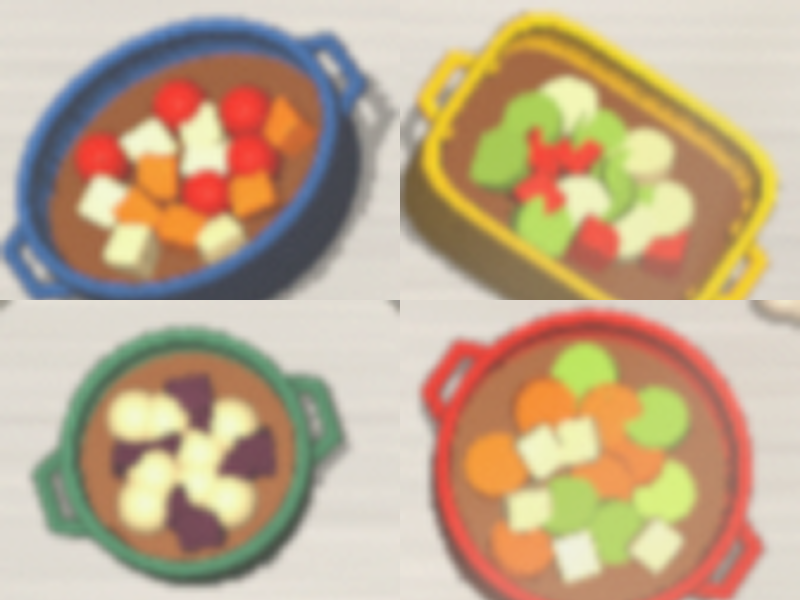

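```bash
cat > p.py <<'E'
from h import *
import sys
POT=dict(blue=(148,133),yellow=(476,124),green=(258,231),red=(370,229))
hr=dict(red=.064,green=.060,blue=.062,yellow=.058)
R=dict(red=[((0,110,105),(7,255,255)),((172,110,105),(180,255,255))],green=[((58,60,68),(85,255,255))],blue=[((100,90,75),(118,255,255))],yellow=[((20,120,95),(32,255,255))])
c=read_camera('top');k=4
big=cv2.resize(c["pixels"],None,fx=k,fy=k,interpolation=cv2.INTER_CUBIC);H=cv2.cvtColor(big,cv2.COLOR_BGR2HSV)
tiles=[]
for n,(u,v) in POT.items():
    m=sum(cv2.inRange(H,np.array(a),np.array(b)) for a,b in R[n])
    w=42*k; y,x=v*k,u*k
    m=m[y-w:y+w,x-w:x+w]; m=cv2.morphologyEx(m,cv2.MORPH_CLOSE,np.ones((9,9)))
    inv=cv2.connectedComponents(255-m)[1]; f=(inv==inv[w,w]).astype(np.uint8)
    hole=cv2.convexHull(cv2.findContours(f,0,1)[0][0] if 0 else max(cv2.findContours(f,0,1)[0],key=cv2.contourArea))
    px=(hole.reshape(-1,2)+[x-w+.5,y-w+.5])/k-.5
    P=cast(c,px,hr[n])[:,:2]*1000
    dense=cv2.findContours(cv2.drawContours(f*0,[hole],-1,255,-1),0,1)[0][0]
    Pd=(cast(c,(dense.reshape(-1,2)+[x-w+.5,y-w+.5])/k-.5,hr[n])[:,:2]*1000).astype(np.float32)
    e=cv2.fitEllipse(Pd); r=cv2.minAreaRect(Pd)
    print(n,'ell',np.round(np.hstack(e),1),'rect',np.round(np.hstack(r),1))
    t=cv2.convertScaleAbs(big[y-w:y+w,x-w:x+w],alpha=1.6); cv2.drawContours(t,[hole],-1,(255,0,255),1); t[m>0]=t[m>0]//2+[60,0,60]; tiles.append(t[20:-20])
cv2.imwrite('pics/rims.png',np.vstack([np.hstack(tiles[:2]),np.hstack(tiles[2:])]))
# green lid, and all knobs
H1=hsv(c)
for n,s in dict(yellow=(266,130),red=(363,127),blue=(151,238),green=(472,240)).items():
    m=mask(H1,n,45,30)|0; b=blob(m,s); g=np.zeros(m.shape,np.uint8);cv2.drawContours(g,[b],-1,255,-1)
    print(n,'lid',rect(c,b,.010),rect(c,blob(g&cv2.inRange(H1,(0,0,120),(180,60,255)),s),.054))
E
python3 p.py
```

```text
blue ell [621.6 294.   87.3 116.1  34.5] rect [621.8 294.2  88.4 113.8  47.2]
yellow ell [ 640.  -291.8   76.5  124.9  145.2] rect [ 640.3 -291.7  110.8   70.2   55.1]
green ell [444.9  94.5  80.5  81.  172.1] rect [4.45e+02 9.44e+01 8.01e+01 8.06e+01 2.00e-01]
red ell [447.1 -99.8  96.3 102.8 151.4] rect [447.4 -99.2 100.5  98.2  22.7]
yellow lid [642.1  84.8 127.8  94.5 -70.7] [641.6  85.   44.   13.4 -69. ]
red lid [647.7 -95.2 118.6 118.  -44.4] [647.  -94.6  28.6  27.7 -89.7]Traceback (most recent call last):
  File "p.py", line 27, in <module>
    print(n,'lid',rect(c,b,.010),rect(c,blob(g&cv2.inRange(H1,(0,0,120),(180,60,255)),s),.054))
                                        ~~~~^^^^^^^^^^^^^^^^^^^^^^^^^^^^^^^^^^^^^^^^^^^^
  File "h.py", line 23, in blob
    k=max(cs,key=lambda x:cv2.pointPolygonTest(cv2.convexHull(x),seed,True))
ValueError: max() iterable argument is empty
```

View pics/rims.png

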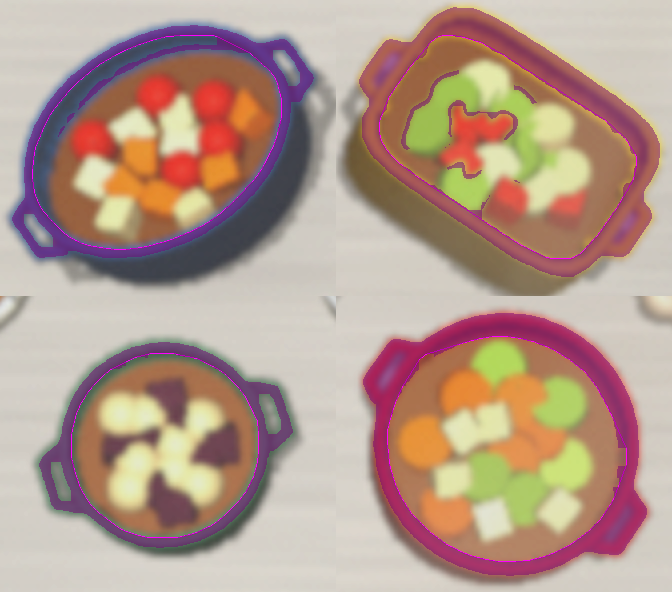

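```bash
cat > o.py <<'E'
exec(open('p.py').read().split('tiles=[]')[0])
for n,(u,v) in POT.items():
    m=sum(cv2.inRange(H,np.array(a),np.array(b)) for a,b in R[n]); w=46*k; y,x=v*k,u*k
    m=cv2.morphologyEx(m[y-w:y+w,x-w:x+w],cv2.MORPH_CLOSE,np.ones((9,9)))
    ct=max(cv2.findContours(m,0,1)[0],key=cv2.contourArea)
    f=cv2.drawContours(m*0,[ct],-1,255,-1)
    f=cv2.morphologyEx(f,cv2.MORPH_OPEN,cv2.getStructuringElement(2,(111,111)))
    d=max(cv2.findContours(f,0,1)[0],key=cv2.contourArea).reshape(-1,2)
    P=(cast(c,(d+[x-w+.5,y-w+.5])/k-.5,hr[n])[:,:2]*1000).astype(np.float32)
    print(n,'ell',np.round(np.hstack(cv2.fitEllipse(P)),1),'rect',np.round(np.hstack(cv2.minAreaRect(P)),1))
H1=hsv(c)
for n,s in dict(yellow=(266,130),red=(363,127),blue=(151,238),green=(472,240)).items():
    b=blob(mask(H1,n,45,30),s); g=np.zeros(H1.shape[:2],np.uint8);cv2.drawContours(g,[b],-1,255,-1)
    p=cast(c,b,.010)[:,:2].astype(np.float32)*1000
    u=blob(g&cv2.inRange(H1,(0,0,100),(180,70,255)),s)
    print(n,'lid',rect(c,b,.010),'ell',np.round(np.hstack(cv2.fitEllipse(p)),1),'knob',rect(c,u,.048))
E
python3 o.py
```

```text
blue ell [621.7 293.9  94.1 126.7  35.1] rect [621.5 293.8 109.6 111.6  78.1]
yellow ell [ 642.5 -293.5   96.3  140.   144.2] rect [ 642.6 -293.6  135.    89.1   54.7]
green ell [445.2  94.7  87.7  93.1  17.2] rect [445.1  94.8  88.8  88.7  64.2]
red ell [ 449.2 -100.7  112.1  118.4  143.7] rect [ 449.2 -100.7  113.5  114.    89.9]
yellow lid [642.1  84.8 127.8  94.5 -70.7] ell [641.8  85.2 110.8 144.7  19.6] knob [643.   85.1  45.9  15.2 -70.5]
red lid [647.7 -95.2 118.6 118.  -44.4] ell [647.7 -95.1 119.  119.9  80. ] knob [648.6 -95.5  31.   29.9  43.9]
blue lid [437.2 289.  126.7  98.2 -89.8] ell [437.2 289.1  98.4 128.8 169.5] knob [437.9 290.6  45.9  15.8  80.2]
green lid [ 438.3 -290.9   89.8   88.7   -1.6] ell [ 437.8 -290.5   90.3   91.1   42.3] knob [ 438.6 -291.7   31.7   31.6   43.9]
```

```bash
cat > g.py <<'E'
# g.py x y z [axis_deg]: move values from the present pose; axis = world direction of lug's long axis (tool z)
from h import *
import sys
s=read_state();R=cv2.Rodrigues(s['orientation'])[0]
print('t',round(s['t'],2),'pos',s['tool_pos'].round(4),'xax',R[:,0].round(4),'q',s['q'].round(2),'op',round(s['opening'],4),'F',s['force'].round(1))
zy=np.degrees(np.arctan2(R[1,2],R[0,2]));print('tool z yaw',zy.round(2))
if len(sys.argv)>3:
    d=np.array([float(a) for a in sys.argv[1:4]])-s['tool_pos']
    print('linear',(R.T@d/.6).round(4))
if len(sys.argv)>4:
    t=(float(sys.argv[4])-zy+90)%180-90
    print('yaw turn',t.round(2),'roll',(-t/30).round(4))
E
python3 g.py .438 -.291 .15
```

```text
t 0.35 pos [ 0.2252 -0.556   0.2184] xax [-1.e-04  5.e-04 -1.e+00] q [-1.27  0.13  1.49  0.    1.52 -0.09] op 0.093 F [ 0.5  0.2 -0.5]
tool z yaw -157.95
linear [ 0.1141 -0.2762 -0.4945]
```

apply_moves --series '[{"jaw": -1,"linear": [0.03,-0.08,-0.14],"roll": 0},{"jaw": -1,"linear": [0.06,-0.14,-0.25],"roll": 0},{"jaw": -1,"linear": [0.114,-0.21,-0.37],"roll": 0},{"jaw": -1,"linear": [0.114,-0.276,-0.4945],"roll": 0},{"jaw": -1,"linear": [0.114,-0.276,-0.4945],"roll": 0},{"jaw": -1,"linear": [0.114,-0.276,-0.4945],"roll": 0},{"jaw": -1,"linear": [0.114,-0.276,-0.4945],"roll": 0},{"jaw": -1,"linear": [0.114,-0.276,-0.4945],"roll": 0},{"jaw": -1,"linear": [0.114,-0.276,-0.4945],"roll": 0}]' --force 30

```text
t: 1.48
tool_pos: [0.4375, -0.2922, 0.1504]
orientation: [2.012, 0.39, -2.011]
force: [-0.8, 0.4, -0.2]
opening: 0.0931
```

```bash
python3 g.py .438 -.291 .027
```

```text
t 1.48 pos [ 0.4375 -0.2922  0.1504] xax [ 1.e-04 -1.e-04 -1.e+00] q [-0.69 -0.03  1.78 -0.    1.39  0.5 ] op 0.0931 F [-0.8  0.4 -0.2]
tool z yaw -158.04
linear [ 0.2056 -0.0016 -0.0015]
```

apply_moves --series '[{"jaw": -1,"linear": [0.06,-0.0016,-0.0015],"roll": 0},{"jaw": -1,"linear": [0.12,-0.0016,-0.0015],"roll": 0},{"jaw": -1,"linear": [0.17,-0.0016,-0.0015],"roll": 0},{"jaw": -1,"linear": [0.205,-0.0016,-0.0015],"roll": 0},{"jaw": -1,"linear": [0.205,-0.0016,-0.0015],"roll": 0},{"jaw": 1,"linear": [0.205,-0.0016,-0.0015],"roll": 0},{"jaw": 1,"linear": [0.205,-0.0016,-0.0015],"roll": 0},{"jaw": 1,"linear": [0.205,-0.0016,-0.0015],"roll": 0},{"jaw": 1,"linear": [0.205,-0.0016,-0.0015],"roll": 0},{"jaw": 1,"linear": [0.205,-0.0016,-0.0015],"roll": 0},{"jaw": 1,"linear": [0.205,-0.0016,-0.0015],"roll": 0},{"jaw": 1,"linear": [0.205,-0.0016,-0.0015],"roll": 0}]' --force 30

```text
t: 2.98
tool_pos: [0.438, -0.2909, 0.0274]
orientation: [2.011, 0.39, -2.012]
force: [-0.5, -0.2, 0.8]
opening: 0.0333
```

```bash
python3 g.py .445 .0947 .15
```

```text
t 2.98 pos [ 0.438  -0.2909  0.0274] xax [-0.e+00  1.e-04 -1.e+00] q [-0.68  0.11  1.87  0.    1.15  0.5 ] op 0.0333 F [-0.5 -0.2  0.8]
tool z yaw -158.03
linear [-0.2043 -0.5916 -0.2512]
```

apply_moves --series '[{"jaw": 1,"linear": [-0.05,0,0],"roll": 0},{"jaw": 1,"linear": [-0.13,0,0],"roll": 0},{"jaw": 1,"linear": [-0.19,-0.02,-0.01],"roll": 0},{"jaw": 1,"linear": [-0.204,-0.06,-0.03],"roll": 0},{"jaw": 1,"linear": [-0.204,-0.13,-0.06],"roll": 0},{"jaw": 1,"linear": [-0.204,-0.2,-0.09],"roll": 0},{"jaw": 1,"linear": [-0.204,-0.27,-0.12],"roll": 0},{"jaw": 1,"linear": [-0.204,-0.34,-0.15],"roll": 0},{"jaw": 1,"linear": [-0.204,-0.41,-0.18],"roll": 0},{"jaw": 1,"linear": [-0.204,-0.48,-0.21],"roll": 0},{"jaw": 1,"linear": [-0.204,-0.54,-0.23],"roll": 0},{"jaw": 1,"linear": [-0.204,-0.575,-0.245],"roll": 0},{"jaw": 1,"linear": [-0.204,-0.5916,-0.2512],"roll": 0},{"jaw": 1,"linear": [-0.204,-0.5916,-0.2512],"roll": 0},{"jaw": 1,"linear": [-0.204,-0.5916,-0.2512],"roll": 0},{"jaw": 1,"linear": [-0.204,-0.5916,-0.2512],"roll": 0}]'

```text
t: 4.97
tool_pos: [0.4451, 0.0939, 0.1498]
orientation: [2.012, 0.389, -2.012]
force: [0.1, -0.1, -2.4]
opening: 0.0328
```

```bash
python3 g.py .445 .0947 .079;python3 - <<'E'
from h import *
c=shot("scene","s1")
cv2.imwrite("pics/s1c.png",cv2.resize(cv2.convertScaleAbs(c["pixels"][130:380,230:530],alpha=1.5),None,fx=2,fy=2))
E
```

```text
t 4.97 pos [0.4451 0.0939 0.1498] xax [-1.e-04 -1.e-04 -1.e+00] q [ 0.1  -0.23  1.96 -0.    1.41  1.28] op 0.0328 F [ 0.1 -0.1 -2.4]
tool z yaw -158.11
linear [ 0.1179 -0.0014 -0.0004]
```

View pics/s1c.png

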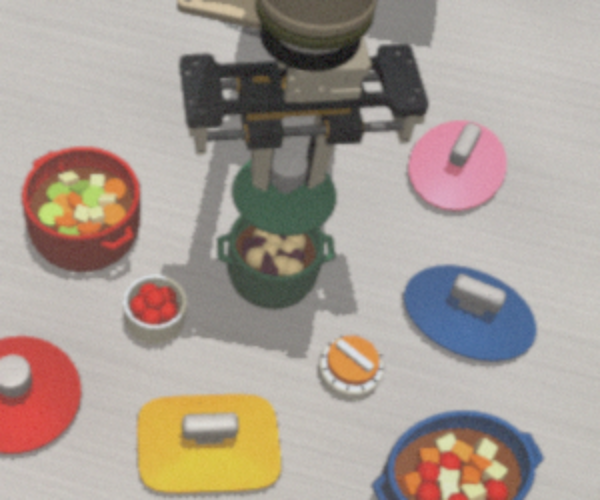

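apply_moves --series '[{"jaw": 1,"linear": [0.03,-0.0014,-0.0004],"roll": 0},{"jaw": 1,"linear": [0.06,-0.0014,-0.0004],"roll": 0},{"jaw": 1,"linear": [0.08,-0.0014,-0.0004],"roll": 0},{"jaw": 1,"linear": [0.09,-0.0014,-0.0004],"roll": 0},{"jaw": 1,"linear": [0.096,-0.0014,-0.0004],"roll": 0},{"jaw": 1,"linear": [0.101,-0.0014,-0.0004],"roll": 0},{"jaw": 1,"linear": [0.105,-0.0014,-0.0004],"roll": 0},{"jaw": 1,"linear": [0.109,-0.0014,-0.0004],"roll": 0},{"jaw": 1,"linear": [0.112,-0.0014,-0.0004],"roll": 0},{"jaw": 1,"linear": [0.115,-0.0014,-0.0004],"roll": 0},{"jaw": 1,"linear": [0.1165,-0.0014,-0.0004],"roll": 0},{"jaw": 1,"linear": [0.1175,-0.0014,-0.0004],"roll": 0},{"jaw": 1,"linear": [0.1175,-0.0014,-0.0004],"roll": 0}]'

```text
t: 6.65
tool_pos: [0.445, 0.0948, 0.0793]
orientation: [2.012, 0.389, -2.012]
force: [-0.6, 1.0, -1.8]
opening: 0.033
```

```bash
python3 g.py .445 .0947 .079
```

```text
t 6.65 pos [0.445  0.0948 0.0793] xax [-0. -0. -1.] q [ 0.1  -0.15  2.03 -0.    1.26  1.29] op 0.033 F [-0.6  1.  -1.8]
tool z yaw -158.1
linear [0.0005 0.0002 0.0001]
```

apply_moves --series '[{"jaw": 1,"linear": [0.001,0,0],"roll": 0},{"jaw": 1,"linear": [0.002,0,0],"roll": 0},{"jaw": 1,"linear": [0.002,0,0],"roll": 0}]'

```text
t: 7.02
tool_pos: [0.4452, 0.0949, 0.0793]
orientation: [2.012, 0.389, -2.012]
force: [-7.0, -0.4, 10.2]
opening: 0.0333
```

apply_moves --series '[{"jaw": 1,"linear": [0.0005,0,0],"roll": 0},{"jaw": 0.2,"linear": [0,0,0],"roll": 0},{"jaw": -0.2,"linear": [0,0,0],"roll": 0},{"jaw": -1,"linear": [0,0,0],"roll": 0},{"jaw": -1,"linear": [0,0,0],"roll": 0},{"jaw": -1,"linear": [0,0,0],"roll": 0},{"jaw": -1,"linear": [-0.04,0,0],"roll": 0},{"jaw": -1,"linear": [-0.12,0,0],"roll": 0},{"jaw": -1,"linear": [-0.12,0,0],"roll": 0},{"jaw": -1,"linear": [-0.12,0,0],"roll": 0}]'

```text
t: 8.28
tool_pos: [0.4451, 0.0949, 0.1511]
orientation: [2.012, 0.389, -2.012]
force: [-0.8, -0.3, -0.8]
opening: 0.0928
```

```bash
python3 g.py .648 -.0952 .13
```

```text
t 8.28 pos [0.4451 0.0949 0.1511] xax [ 3.e-04 -0.e+00 -1.e+00] q [ 0.1  -0.23  1.96 -0.    1.41  1.29] op 0.0928 F [-0.8 -0.3 -0.8]
tool z yaw -158.1
linear [ 0.0352  0.42   -0.1955]
```

apply_moves --series '[{"jaw": -1,"linear": [0,0.06,-0.03],"roll": 0},{"jaw": -1,"linear": [0,0.14,-0.065],"roll": 0},{"jaw": -1,"linear": [0,0.22,-0.1],"roll": 0},{"jaw": -1,"linear": [0,0.3,-0.14],"roll": 0},{"jaw": -1,"linear": [0,0.37,-0.175],"roll": 0},{"jaw": -1,"linear": [0,0.42,-0.1955],"roll": 0},{"jaw": -1,"linear": [0.03,0.42,-0.1955],"roll": 0},{"jaw": -1,"linear": [0.06,0.42,-0.1955],"roll": 0},{"jaw": -1,"linear": [0.11,0.42,-0.1955],"roll": 0},{"jaw": -1,"linear": [0.16,0.42,-0.1955],"roll": 0},{"jaw": -1,"linear": [0.195,0.42,-0.1955],"roll": 0},{"jaw": -1,"linear": [0.207,0.42,-0.1955],"roll": 0},{"jaw": -1,"linear": [0.207,0.42,-0.1955],"roll": 0},{"jaw": 1,"linear": [0.207,0.42,-0.1955],"roll": 0},{"jaw": 1,"linear": [0.207,0.42,-0.1955],"roll": 0},{"jaw": 1,"linear": [0.207,0.42,-0.1955],"roll": 0},{"jaw": 1,"linear": [0.207,0.42,-0.1955],"roll": 0},{"jaw": 1,"linear": [0.207,0.42,-0.1955],"roll": 0},{"jaw": 1,"linear": [0.207,0.42,-0.1955],"roll": 0}]'

```text
t: 10.65
tool_pos: [0.648, -0.0952, 0.0269]
orientation: [2.012, 0.389, -2.012]
force: [0.4, -0.3, 0.4]
opening: 0.0376
```

```bash
python3 g.py .4495 -.1010 .15
```

```text
t 10.65 pos [ 0.648  -0.0952  0.0269] xax [ 3.e-04 -0.e+00 -1.e+00] q [-0.22  0.43  1.49  0.    1.22  0.96] op 0.0376 F [ 0.4 -0.3  0.4]
tool z yaw -158.1
linear [-0.2052 -0.1144  0.3105]
```

apply_moves --series '[{"jaw": 1,"linear": [0,0,0],"roll": 0},{"jaw": 1,"linear": [0,0,0],"roll": 0},{"jaw": 1,"linear": [-0.04,0,0],"roll": 0},{"jaw": 1,"linear": [-0.1,0,0],"roll": 0},{"jaw": 1,"linear": [-0.17,0,0],"roll": 0},{"jaw": 1,"linear": [-0.205,-0.02,0.05],"roll": 0},{"jaw": 1,"linear": [-0.205,-0.045,0.12],"roll": 0},{"jaw": 1,"linear": [-0.205,-0.07,0.19],"roll": 0},{"jaw": 1,"linear": [-0.205,-0.095,0.255],"roll": 0},{"jaw": 1,"linear": [-0.205,-0.109,0.295],"roll": 0},{"jaw": 1,"linear": [-0.205,-0.1144,0.3105],"roll": 0},{"jaw": 1,"linear": [-0.205,-0.1144,0.3105],"roll": 0},{"jaw": 1,"linear": [-0.205,-0.1144,0.3105],"roll": 0},{"jaw": 1,"linear": [-0.205,-0.1144,0.3105],"roll": 0}]'

```text
t: 12.4
tool_pos: [0.4501, -0.101, 0.1498]
orientation: [2.012, 0.39, -2.012]
force: [-0.0, 0.4, -3.5]
opening: 0.0333
```

```bash
python3 g.py .4495 -.1010 .0828
```

```text
t 12.4 pos [ 0.4501 -0.101   0.1498] xax [ 2.e-04  1.e-04 -1.e+00] q [-0.33 -0.21  1.95  0.    1.41  0.86] op 0.0333 F [-0.   0.4 -3.5]
tool z yaw -158.08
linear [ 0.1117 -0.0003  0.001 ]
```

apply_moves --series '[{"jaw": 1,"linear": [0.03,0,0.001],"roll": 0},{"jaw": 1,"linear": [0.06,0,0.001],"roll": 0},{"jaw": 1,"linear": [0.08,0,0.001],"roll": 0},{"jaw": 1,"linear": [0.09,0,0.001],"roll": 0},{"jaw": 1,"linear": [0.096,0,0.001],"roll": 0},{"jaw": 1,"linear": [0.1,0,0.001],"roll": 0},{"jaw": 1,"linear": [0.104,0,0.001],"roll": 0},{"jaw": 1,"linear": [0.107,0,0.001],"roll": 0},{"jaw": 1,"linear": [0.11,0,0.001],"roll": 0},{"jaw": 1,"linear": [0.1115,0,0.001],"roll": 0},{"jaw": 1,"linear": [0.1125,0,0.001],"roll": 0},{"jaw": 1,"linear": [0.113,0,0.001],"roll": 0},{"jaw": 1,"linear": [0.113,0,0.001],"roll": 0}]'

```text
t: 14.02
tool_pos: [0.4496, -0.1012, 0.0828]
orientation: [2.012, 0.39, -2.012]
force: [-5.0, 0.9, 5.8]
opening: 0.0335
```

apply_moves --series '[{"jaw": 1,"linear": [0,0,0],"roll": 0},{"jaw": 0.2,"linear": [0,0,0],"roll": 0},{"jaw": -0.2,"linear": [0,0,0],"roll": 0},{"jaw": -1,"linear": [0,0,0],"roll": 0},{"jaw": -1,"linear": [0,0,0],"roll": 0},{"jaw": -1,"linear": [0,0,0],"roll": 0},{"jaw": -1,"linear": [-0.04,0,0],"roll": 0},{"jaw": -1,"linear": [-0.12,0,0],"roll": 0},{"jaw": -1,"linear": [-0.15,0,0],"roll": -0.3},{"jaw": -1,"linear": [-0.15,0,0],"roll": -0.6},{"jaw": -1,"linear": [-0.15,0,0],"roll": -0.9},{"jaw": -1,"linear": [-0.15,0,0],"roll": -0.96},{"jaw": -1,"linear": [-0.15,0,0],"roll": -0.96}]'

```text
t: 15.65
tool_pos: [0.4495, -0.1012, 0.1727]
orientation: [1.696, 0.801, -1.695]
force: [0.3, 0.2, -0.5]
opening: 0.0932
```

```bash
python3 g.py .4375 .2893 .16 79.7
```

```text
t 15.65 pos [ 0.4495 -0.1012  0.1727] xax [ 0.e+00  1.e-04 -1.e+00] q [-0.33 -0.23  1.92  0.    1.45  0.36] op 0.0932 F [ 0.3  0.2 -0.5]
tool z yaw -129.43
linear [ 0.0212 -0.4288 -0.4899]
yaw turn 29.13 roll -0.9709
```

apply_moves --series '[{"jaw": -1,"linear": [0,-0.05,-0.06],"roll": -0.2},{"jaw": -1,"linear": [0,-0.11,-0.12],"roll": -0.4},{"jaw": -1,"linear": [0,-0.17,-0.19],"roll": -0.6},{"jaw": -1,"linear": [0.01,-0.23,-0.26],"roll": -0.8},{"jaw": -1,"linear": [0.01,-0.29,-0.33],"roll": -0.97},{"jaw": -1,"linear": [0.02,-0.35,-0.4],"roll": -0.971},{"jaw": -1,"linear": [0.02,-0.4,-0.455],"roll": -0.971},{"jaw": -1,"linear": [0.021,-0.4288,-0.4899],"roll": -0.971},{"jaw": -1,"linear": [0.021,-0.4288,-0.4899],"roll": -0.971},{"jaw": -1,"linear": [0.021,-0.4288,-0.4899],"roll": -0.971}]'

```text
t: 16.9
tool_pos: [0.4374, 0.2886, 0.1599]
orientation: [1.34, 1.118, -1.342]
force: [-0.4, -0.1, 0.6]
opening: 0.093
```

```bash
python3 g.py .4375 .2893 .027 79.7;python3 - <<'E'
from h import *
c=shot("scene","s2")
cv2.imwrite("pics/s2c.png",cv2.resize(cv2.convertScaleAbs(c["pixels"][130:430,100:530],alpha=1.5),None,fx=1.8,fy=1.8))
E
```

```text
t 16.9 pos [0.4374 0.2886 0.1599] xax [-5.e-04 -6.e-04 -1.e+00] q [ 0.49 -0.04  1.77 -0.    1.41  0.67] op 0.093 F [-0.4 -0.1  0.6]
tool z yaw -100.36
linear [ 2.214e-01  1.000e-04 -1.300e-03]
yaw turn 0.06 roll -0.0021
```

View pics/s2c.png

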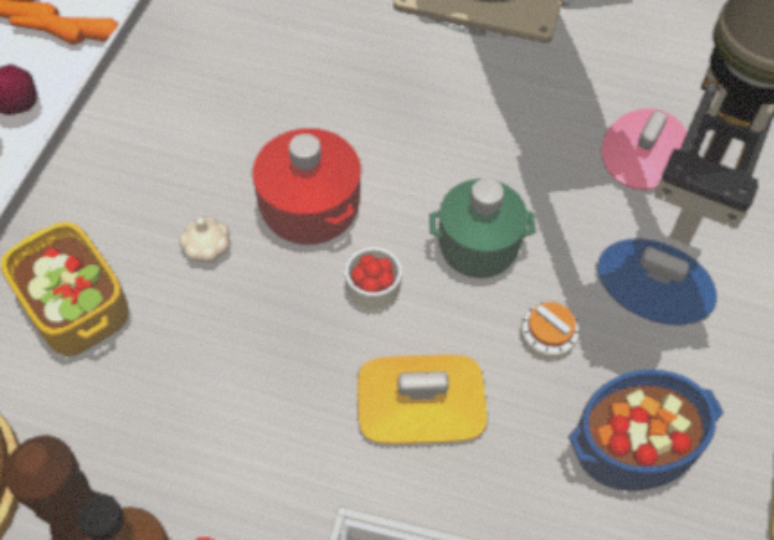

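Red and green lids sit level on their pots; the gripper is above the blue lid, clear of the pink one.

apply_moves --series '[{"jaw": -0.3,"linear": [0.06,0,-0.0013],"roll": 0},{"jaw": -0.3,"linear": [0.12,0,-0.0013],"roll": 0},{"jaw": -0.3,"linear": [0.17,0,-0.0013],"roll": 0},{"jaw": -0.3,"linear": [0.2,0,-0.0013],"roll": 0},{"jaw": -0.3,"linear": [0.2215,0,-0.0013],"roll": 0},{"jaw": -0.3,"linear": [0.2215,0,-0.0013],"roll": 0},{"jaw": 1,"linear": [0.2215,0,-0.0013],"roll": 0},{"jaw": 1,"linear": [0.2215,0,-0.0013],"roll": 0},{"jaw": 1,"linear": [0.2215,0,-0.0013],"roll": 0},{"jaw": 1,"linear": [0.2215,0,-0.0013],"roll": 0},{"jaw": 1,"linear": [0.2215,0,-0.0013],"roll": 0},{"jaw": 1,"linear": [0.2215,0,-0.0013],"roll": 0},{"jaw": 1,"linear": [0.2215,0,-0.0013],"roll": 0},{"jaw": 1,"linear": [0.2215,0,-0.0013],"roll": 0}]' --force 35

```text
t: 18.7
tool_pos: [0.4374, 0.2892, 0.0272]
orientation: [1.341, 1.118, -1.342]
force: [-4.5, -0.3, 5.2]
opening: 0.0178
```

```bash
python3 g.py .6217 .294 .15 -55
```

```text
t 18.7 pos [0.4374 0.2892 0.0272] xax [-7.e-04 -3.e-04 -1.e+00] q [0.49 0.11 1.88 0.   1.15 0.67] op 0.0178 F [-4.5 -0.3  5.2]
tool z yaw -100.38
linear [-0.2049  0.3005 -0.0631]
yaw turn 45.38 roll -1.5128
```

apply_moves --series '[{"jaw": 1,"linear": [-0.02,0,0],"roll": 0},{"jaw": 1,"linear": [-0.08,0,0],"roll": 0},{"jaw": 1,"linear": [-0.15,0,0],"roll": 0},{"jaw": 1,"linear": [-0.2,0.01,-0.003],"roll": -0.1},{"jaw": 1,"linear": [-0.205,0.05,-0.01],"roll": -0.25},{"jaw": 1,"linear": [-0.205,0.11,-0.023],"roll": -0.45},{"jaw": 1,"linear": [-0.205,0.17,-0.036],"roll": -0.65},{"jaw": 1,"linear": [-0.205,0.23,-0.048],"roll": -0.85},{"jaw": 1,"linear": [-0.205,0.28,-0.059],"roll": -0.95},{"jaw": 1,"linear": [-0.205,0.3005,-0.0631],"roll": -1},{"jaw": 1,"linear": [-0.205,0.3005,-0.0631],"roll": -1},{"jaw": 1,"linear": [-0.205,0.3005,-0.0631],"roll": -1}]'

```text
t: 20.2
tool_pos: [0.6211, 0.2939, 0.1499]
orientation: [0.953, 1.352, -0.955]
force: [-0.9, -0.7, -3.2]
opening: 0.0174
```

```bash
python3 g.py .6217 .294 .15 -55
```

```text
t 20.2 pos [0.6211 0.2939 0.1499] xax [-1.3e-03 -6.0e-04 -1.0e+00] q [ 0.37  0.4   1.29 -0.    1.45  0.03] op 0.0174 F [-0.9 -0.7 -3.2]
tool z yaw -70.42
linear [-0.0001  0.001   0.0002]
yaw turn 15.42 roll -0.5139
```

apply_moves --series '[{"jaw": 1,"linear": [0,0.001,0],"roll": -0.2},{"jaw": 1,"linear": [0,0.001,0],"roll": -0.4},{"jaw": 1,"linear": [0,0.001,0],"roll": -0.514},{"jaw": 1,"linear": [0,0.001,0],"roll": -0.514},{"jaw": 1,"linear": [0,0.001,0],"roll": -0.514}]'

```text
t: 20.82
tool_pos: [0.6213, 0.2942, 0.1502]
orientation: [0.749, 1.438, -0.75]
force: [0.2, 0.1, -3.2]
opening: 0.0179
```

```bash
python3 g.py .6217 .294 .0812 -55;python3 - <<'E'
from h import *
a=shot("scene","s3")["pixels"][260:440,380:560]; c=shot("top","t3")
b=c["pixels"][70:250,80:260]
cv2.imwrite("pics/s3c.png",cv2.resize(cv2.convertScaleAbs(np.hstack([a,b]),alpha=1.6),None,fx=2.2,fy=2.2))
m=blob(mask(hsv(c),'blue',45,30),(160,110)); print(rect(c,m,.135),cv2.boundingRect(m))
E
```

```text
t 20.82 pos [0.6213 0.2942 0.1502] xax [-1.1e-03 -6.0e-04 -1.0e+00] q [ 0.37  0.4   1.29 -0.    1.45 -0.24] op 0.0179 F [ 0.2  0.1 -3.2]
tool z yaw -55.07
linear [0.1149 0.0004 0.0007]
yaw turn 0.07 roll -0.0023
[616.6 241.8 136.3  65.8  13.2] (137, 85, 48, 79)
```

View pics/s3c.png

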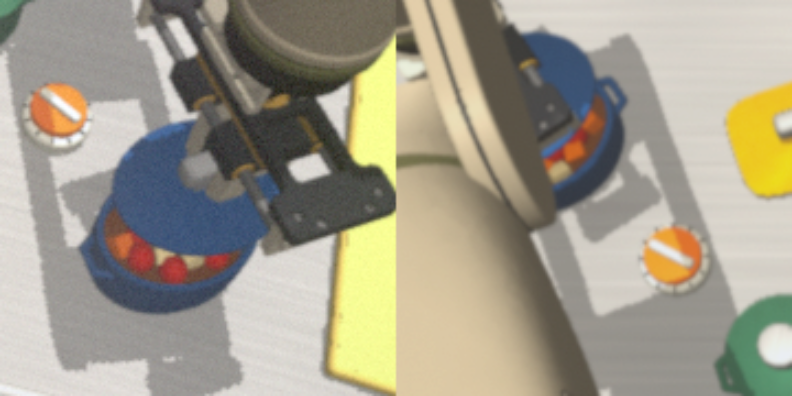

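Blue lid is held level and aligned with its pot; lowering.

apply_moves --series '[{"jaw": 1,"linear": [0.03,0.0004,0.0007],"roll": 0},{"jaw": 1,"linear": [0.06,0.0004,0.0007],"roll": 0},{"jaw": 1,"linear": [0.08,0.0004,0.0007],"roll": 0},{"jaw": 1,"linear": [0.09,0.0004,0.0007],"roll": 0},{"jaw": 1,"linear": [0.097,0.0004,0.0007],"roll": 0},{"jaw": 1,"linear": [0.102,0.0004,0.0007],"roll": 0},{"jaw": 1,"linear": [0.106,0.0004,0.0007],"roll": 0},{"jaw": 1,"linear": [0.11,0.0004,0.0007],"roll": 0},{"jaw": 1,"linear": [0.113,0.0004,0.0007],"roll": 0},{"jaw": 1,"linear": [0.115,0.0004,0.0007],"roll": 0},{"jaw": 1,"linear": [0.1158,0.0004,0.0007],"roll": 0},{"jaw": 1,"linear": [0.1163,0.0004,0.0007],"roll": 0},{"jaw": 1,"linear": [0.1163,0.0004,0.0007],"roll": 0}]'

```text
t: 22.55
tool_pos: [0.6218, 0.2939, 0.0812]
orientation: [0.748, 1.438, -0.75]
force: [-4.9, -1.7, 6.0]
opening: 0.0179
```

apply_moves --series '[{"jaw": 1,"linear": [0,0,0],"roll": 0},{"jaw": 0.5,"linear": [0,0,0],"roll": 0},{"jaw": 0,"linear": [0,0,0],"roll": 0},{"jaw": -0.3,"linear": [0,0,0],"roll": 0},{"jaw": -0.3,"linear": [0,0,0],"roll": 0},{"jaw": -0.3,"linear": [0,0,0],"roll": 0},{"jaw": -0.3,"linear": [-0.04,0,0],"roll": 0},{"jaw": -0.3,"linear": [-0.12,0,0],"roll": 0},{"jaw": -0.3,"linear": [-0.13,0,0],"roll": 0.25},{"jaw": -0.3,"linear": [-0.13,0,0],"roll": 0.52},{"jaw": -0.3,"linear": [-0.13,0,0],"roll": 0.52},{"jaw": -0.3,"linear": [-0.13,0,0],"roll": 0.52}]'

```text
t: 24.05
tool_pos: [0.6217, 0.2939, 0.1589]
orientation: [0.953, 1.352, -0.956]
force: [-0.4, 0.0, 0.1]
opening: 0.0608
```

```bash
python3 g.py .642 .085 .027 -70.6
```

```text
t 24.05 pos [0.6217 0.2939 0.1589] xax [-1.6e-03 -8.0e-04 -1.0e+00] q [ 0.37  0.4   1.28 -0.    1.46  0.03] op 0.0608 F [-0.4  0.   0.1]
tool z yaw -70.47
linear [ 0.22   -0.0842  0.3394]
yaw turn -0.13 roll 0.0045
```

apply_moves --series '[{"jaw": -0.3,"linear": [0,-0.015,0.06],"roll": 0.004},{"jaw": -0.3,"linear": [0,-0.033,0.13],"roll": 0.004},{"jaw": -0.3,"linear": [0,-0.052,0.21],"roll": 0.004},{"jaw": -0.3,"linear": [0,-0.069,0.28],"roll": 0.004},{"jaw": -0.3,"linear": [0,-0.0842,0.3394],"roll": 0.004},{"jaw": -0.3,"linear": [0.04,-0.0842,0.3394],"roll": 0.004},{"jaw": -0.3,"linear": [0.08,-0.0842,0.3394],"roll": 0.004},{"jaw": -0.3,"linear": [0.14,-0.0842,0.3394],"roll": 0.004},{"jaw": -0.3,"linear": [0.19,-0.0842,0.3394],"roll": 0.004},{"jaw": -0.3,"linear": [0.22,-0.0842,0.3394],"roll": 0.004},{"jaw": -0.3,"linear": [0.22,-0.0842,0.3394],"roll": 0.004},{"jaw": -0.3,"linear": [0.22,-0.0842,0.3394],"roll": 0.004},{"jaw": 1,"linear": [0.22,-0.0842,0.3394],"roll": 0.004},{"jaw": 1,"linear": [0.22,-0.0842,0.3394],"roll": 0.004},{"jaw": 1,"linear": [0.22,-0.0842,0.3394],"roll": 0.004},{"jaw": 1,"linear": [0.22,-0.0842,0.3394],"roll": 0.004},{"jaw": 1,"linear": [0.22,-0.0842,0.3394],"roll": 0.004},{"jaw": 1,"linear": [0.22,-0.0842,0.3394],"roll": 0.004},{"jaw": 1,"linear": [0.22,-0.0842,0.3394],"roll": 0.004}]' --force 35

```text
t: 26.42
tool_pos: [0.6418, 0.0849, 0.027]
orientation: [0.955, 1.352, -0.958]
force: [-3.3, -0.3, 2.5]
opening: 0.0179
```

```bash
python3 g.py .643 -.2938 .15 55
```

```text
t 26.43 pos [0.6418 0.0849 0.027 ] xax [-2.1e-03 -9.0e-04 -1.0e+00] q [ 0.05  0.42  1.51 -0.    1.22 -0.29] op 0.0179 F [-3.3 -0.3  2.5]
tool z yaw -70.59
linear [-0.2045 -0.2083  0.596 ]
yaw turn -54.41 roll 1.8138
```

apply_moves --series '[{"jaw": 1,"linear": [-0.02,0,0],"roll": 0},{"jaw": 1,"linear": [-0.08,0,0],"roll": 0},{"jaw": 1,"linear": [-0.15,0,0],"roll": 0},{"jaw": 1,"linear": [-0.2,-0.02,0.02],"roll": 0.05},{"jaw": 1,"linear": [-0.205,-0.06,0.06],"roll": 0.15},{"jaw": 1,"linear": [-0.205,-0.1,0.13],"roll": 0.3},{"jaw": 1,"linear": [-0.205,-0.135,0.2],"roll": 0.45},{"jaw": 1,"linear": [-0.205,-0.165,0.27],"roll": 0.6},{"jaw": 1,"linear": [-0.205,-0.185,0.34],"roll": 0.75},{"jaw": 1,"linear": [-0.205,-0.2,0.41],"roll": 0.9},{"jaw": 1,"linear": [-0.205,-0.208,0.48],"roll": 1},{"jaw": 1,"linear": [-0.205,-0.21,0.54],"roll": 1},{"jaw": 1,"linear": [-0.205,-0.209,0.58],"roll": 1},{"jaw": 1,"linear": [-0.205,-0.2083,0.596],"roll": 1},{"jaw": 1,"linear": [-0.205,-0.2083,0.596],"roll": 1},{"jaw": 1,"linear": [-0.205,-0.2083,0.596],"roll": 1}]'

```text
t: 28.42
tool_pos: [0.643, -0.2926, 0.1503]
orientation: [1.342, 1.118, -1.345]
force: [-0.2, 0.8, -3.8]
opening: 0.0179
```

```bash
python3 g.py .643 -.2938 .15 55
```

```text
t 28.43 pos [ 0.643  -0.2926  0.1503] xax [-2.4e-03 -3.0e-04 -1.0e+00] q [-0.5   0.45  1.23 -0.    1.46 -0.31] op 0.0179 F [-0.2  0.8 -3.8]
tool z yaw -100.53
linear [0.0005 0.0004 0.0019]
yaw turn -24.47 roll 0.8156
```

apply_moves --series '[{"jaw": 1,"linear": [0,0.0004,0.0019],"roll": 0.2},{"jaw": 1,"linear": [0,0.0004,0.0019],"roll": 0.45},{"jaw": 1,"linear": [0,0.0004,0.0019],"roll": 0.7},{"jaw": 1,"linear": [0,0.0004,0.0019],"roll": 0.815},{"jaw": 1,"linear": [0,0.0004,0.0019],"roll": 0.815},{"jaw": 1,"linear": [0,0.0004,0.0019],"roll": 0.815}]'

```text
t: 29.18
tool_pos: [0.643, -0.2931, 0.1504]
orientation: [1.64, 0.858, -1.644]
force: [-0.5, -0.1, -3.6]
opening: 0.0174
```

```bash
python3 g.py .643 -.2938 .077 55;python3 - <<'E'
from h import *
a=shot("scene","s4")["pixels"][190:370,40:220]; b=shot("top","t4")["pixels"][50:230,390:570]
cv2.imwrite("pics/s4c.png",cv2.resize(cv2.convertScaleAbs(np.hstack([a,b]),alpha=1.6),None,fx=2.2,fy=2.2))
E
```

```text
t 29.18 pos [ 0.643  -0.2931  0.1504] xax [-2.4e-03 -3.0e-04 -1.0e+00] q [-0.5   0.46  1.23 -0.    1.46  0.11] op 0.0174 F [-0.5 -0.1 -3.6]
tool z yaw -124.86
linear [0.1224 0.0008 0.0008]
yaw turn -0.14 roll 0.0046
```

View pics/s4c.png

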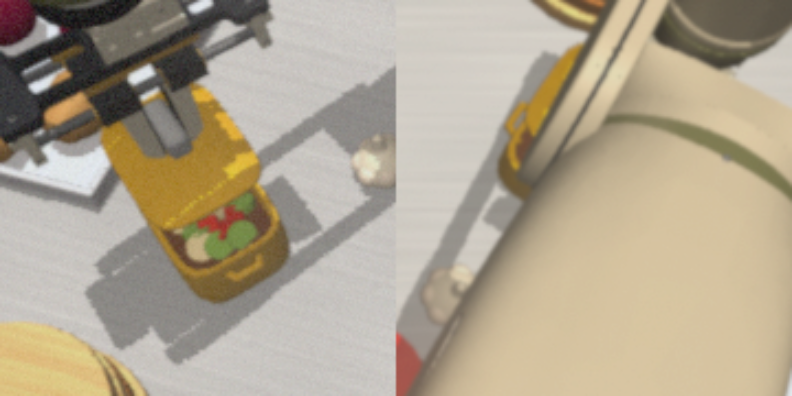

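Yellow lid is level, square to the pot; lowering.

apply_moves --series '[{"jaw": 1,"linear": [0.03,0.0008,0.0008],"roll": 0.005},{"jaw": 1,"linear": [0.06,0.0008,0.0008],"roll": 0.005},{"jaw": 1,"linear": [0.085,0.0008,0.0008],"roll": 0.005},{"jaw": 1,"linear": [0.097,0.0008,0.0008],"roll": 0.005},{"jaw": 1,"linear": [0.104,0.0008,0.0008],"roll": 0.005},{"jaw": 1,"linear": [0.109,0.0008,0.0008],"roll": 0.005},{"jaw": 1,"linear": [0.113,0.0008,0.0008],"roll": 0.005},{"jaw": 1,"linear": [0.117,0.0008,0.0008],"roll": 0.005},{"jaw": 1,"linear": [0.12,0.0008,0.0008],"roll": 0.005},{"jaw": 1,"linear": [0.122,0.0008,0.0008],"roll": 0.005},{"jaw": 1,"linear": [0.1232,0.0008,0.0008],"roll": 0.005},{"jaw": 1,"linear": [0.1237,0.0008,0.0008],"roll": 0.005},{"jaw": 1,"linear": [0.1237,0.0008,0.0008],"roll": 0.005}]'

```text
t: 30.9
tool_pos: [0.643, -0.2942, 0.077]
orientation: [1.642, 0.855, -1.646]
force: [-4.9, 1.6, 4.3]
opening: 0.0182
```

apply_moves --series '[{"jaw": 1,"linear": [0,0,0],"roll": 0},{"jaw": 0.5,"linear": [0,0,0],"roll": 0},{"jaw": 0,"linear": [0,0,0],"roll": 0},{"jaw": -0.5,"linear": [0,0,0],"roll": 0},{"jaw": -0.5,"linear": [0,0,0],"roll": 0},{"jaw": -0.5,"linear": [0,0,0],"roll": 0},{"jaw": -0.5,"linear": [-0.04,0,0],"roll": 0},{"jaw": -0.5,"linear": [-0.12,0,0],"roll": 0},{"jaw": -0.5,"linear": [-0.2,0,0],"roll": 0},{"jaw": -0.5,"linear": [-0.25,-0.04,0.08],"roll": 0},{"jaw": -0.5,"linear": [-0.28,-0.08,0.16],"roll": 0},{"jaw": -0.5,"linear": [-0.28,-0.13,0.25],"roll": 0},{"jaw": -0.5,"linear": [-0.28,-0.18,0.34],"roll": 0},{"jaw": -0.5,"linear": [-0.28,-0.22,0.43],"roll": 0},{"jaw": -0.5,"linear": [-0.28,-0.24,0.5],"roll": 0},{"jaw": -0.5,"linear": [-0.28,-0.24,0.5],"roll": 0},{"jaw": -0.5,"linear": [-0.28,-0.24,0.5],"roll": 0}]'

```text
t: 33.02
tool_pos: [0.3535, -0.4568, 0.2458]
orientation: [1.643, 0.855, -1.646]
force: [1.0, 0.1, -0.4]
opening: 0.0699
```

```bash
python3 - <<'E'
from h import *
c=shot("top","t5");a=shot("scene","s5");H=hsv(c)
for n,s,z in [('red',(370,229),.066),('green',(258,231),.062),('blue',(148,133),.064),('yellow',(476,124),.060)]:
    m=mask(H,n,60 if n in('green','blue') else 110,75 if n!='yellow' else 95)
    m=cv2.morphologyEx(m,cv2.MORPH_CLOSE,np.ones((9,9))); m=cv2.morphologyEx(m,cv2.MORPH_OPEN,cv2.getStructuringElement(2,(19,19)))
    b=blob(m,s); p=(cast(c,b,z)[:,:2]*1000).astype(np.float32)
    print(n,rect(c,b,z),np.round(np.hstack(cv2.fitEllipse(p)),1))
for n,v in dict(t=c["pixels"][80:390,90:530],s=a["pixels"][170:420,80:520]).items():
    cv2.imwrite(f"pics/f_{n}.png",cv2.resize(cv2.convertScaleAbs(v,alpha=1.5),None,fx=1.8,fy=1.8))
E
```

```text
red [ 449.  -100.7  116.6  115.3  -75.8] [ 448.7 -100.8  114.3  128.7  149.7]
green [432.8  89.1 107.1  60.9 -68.7] [438.8  91.4  71.3 106.2  16.8]
blue [616.  289.  143.6  79.7 -51.1] [620.4 292.2  88.1 141.5  38.3]
yellow [ 643.  -293.3  141.5   90.7   55.1] [ 644.3 -294.6  106.9  145.3  144.4]
```

View pics/f_t.png

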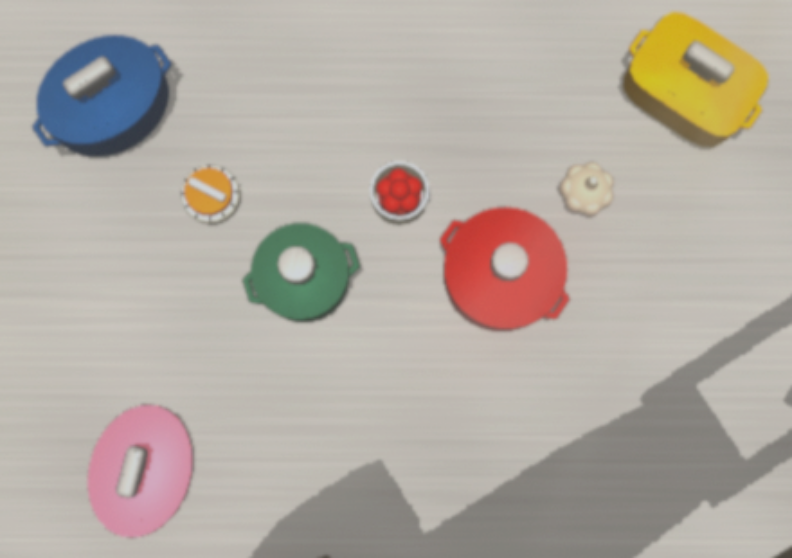

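View pics/f_s.png

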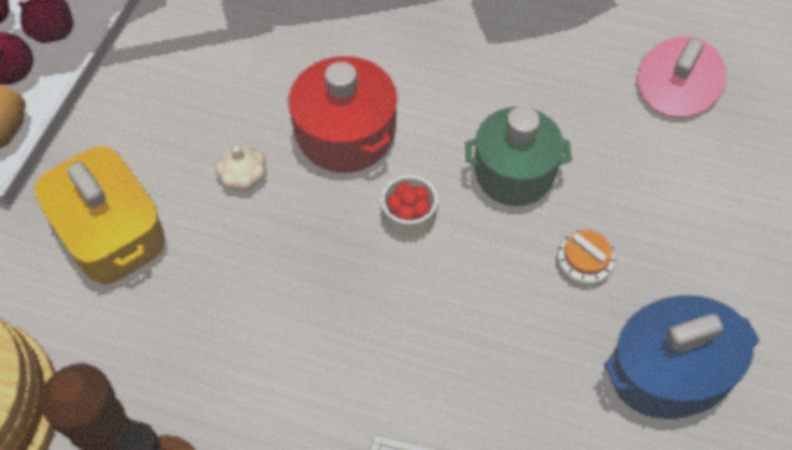

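Both views show all four lids sitting flush and level on their pots. The ramekin (400,192 in the enlarged top crop) and the timer (209,193) haven't moved. Handing in.

```bash
python3 -c "
from plant import *
print(close_job())"
```

```text
the job is handed in; nothing more can be done
None
```

All four lids are on their matching pots, and I handed the job in at about 33 s of the 112 s allowed. Each lid was lowered in small steps to a light touch of 4–10 N before I let go. At contact, the fingertip heights were within 0.2 mm of the fully seated values for all four.

**Final pictures:** both views show every lid flush and level, the oval and oblong lids square to their pots, and the ramekin, timer and pink lid where they were. I judged this by eye, apart from the measurements below.

**Final measurements:**
- **Red and yellow:** the check agreed with the pots, to within about 1 mm for position and under 1° for the yellow lid's angle.
- **Green and blue:** the check gave off-size outlines (107 × 61 mm for green, 144 × 80 mm for blue) because the colour mask was poor on them. I disregarded those numbers. For these two I relied on the contact heights, the measured release positions (within 1 mm of the pot centres) and angle (blue), and the pictures.

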